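Put the dose box back together

ROBOT

A 7-joint arm with a two-finger parallel gripper is mounted at the origin on a cart in front of the work surface, level with it; the furniture and walls round the work are solid. World frame = base frame: x ahead of the robot, y to its left, z up, the work surface at z = 0. Lengths are in m, angles in rad, forces in N, time in s.
With the tool pointing down it reaches from about 0.4 to 0.9 m from the base axis. Payload 5.6 kg.
Tool frame: the origin (TCP) lies midway between the tips of the shut fingers; the grasp point (between the pads) lies 19 mm behind it; z points along the fingers, y is the line along which they close (so a half turn about z gives the same grasp; the last joint's range is limited). The gripper opens to 92 mm and grips with 3 to 60 N. Pads are 20 mm wide; open, the fingers measure 128 mm over their backs; the gripper's body (75 mm by 189 mm) begins 69 mm behind the grasp point.
Start: joints at [-1.333, 0.468, -0.012, 1.603, 0.006, 1.071, -0.056], TCP at [0.18, 0.625, 0.186] pointing down, gripper open.
Joint ranges: [-2.53, 2.53], [-0.31, 2.02], [-1.57, 1.55], [0.28, 2.44], [-1.29, 4.43], [0.15, 1.84], [-2.92, 2.92]. Speed limits (rad/s): [2.57, 2.57, 3.14, 3.14, 3.14, 3.14, 3.14].

INTERFACE

Orientations are given as a 3x3 rotation matrix whose columns are the frame's x, y, z axes.
In Python, from station import env, effector, solver, viewer, workorder, search_frame, tip_of gives the robot as it stands. Calls block until the motion is done:
- env.reach(position, orientation): joint-space move of the TCP to a pose.
- env.movel(position, frame=None, rate=0.15): straight line of the TCP; frame=None keeps the orientation; rate is the mean speed in m/s.
- env.goto_joints(angles): joint-space move.
- effector.release() and effector.grasp(squeeze=None): open the fingers fully, or close them until they stop; squeeze is the grip in N (None keeps the last).
- env.pause(seconds).
- solver.inverse_kinematics(position, orientation): joint angles nearest the present ones, or None.
- env.sense(): the state.
- viewer.read_camera(name): name is "scene" or "top"; returns (picture, depth): 480x640x3 uint8, red, green, blue; 480x640 float32, m along the optical axis (not along the pixel's ray), 0 where there is no reading.
- viewer.camera_info(name): a dict with "intrinsics" (3x3 intrinsics, pixels), "dist_coeffs" ([k1, k2, p1, p2, k3] as OpenCV has them; the pictures are not rectified), "eye" and "rotation" of the camera in the world. Camera axes: x right, y up, looking along -z (the intrinsics and any distortion apply to the point x, -y, -z); pixel columns grow to the right and rows downward; lengths in m; the calibration is good to about 2 mm. A picture is of the moment at which its call begins. camera_info takes no time and is no camera call.
A pose or a line that the arm cannot do raises env.PlanningError and nothing moves.
- workorder.finish_job(): hands the job in; it is judged then, once.
Trained networks look in the newest picture that a camera, given by its name, has taken for a name from the list of things; names that differ only in an ending like _2 or _b are one class to them, and where a whole thing is asked for, a point or a joint stands for the part that bears it (a point fixed in the world has none). Each returns a list of dicts, best first, with "score" (0 to 1); they miss things now and then, are a little off and sometimes report something else, mostly with a low value. They report only what shows in the picture. A call takes as long as a camera call. They do not tell look-alikes from the thing itself.
- search_frame(camera, name): "at" ([x, y, z] in m, in world coordinates, good to about 4 mm: the middle of the surface that is visible of it).
- tip_of(camera, name): "at" ([x, y, z] in m, in world coordinates, good to about 4 mm: a listed point, or the origin of a listed thing).
The state is a dict: "t": time; "joint_positions": joint angles; "joint_velocities": joint speeds; "tau": joint torques, N m; "ee_pos": TCP position; "tcp_rot": TCP orientation; "wrist_force": force on the tool from outside, world axes, zero at the start; "moment": the same for the moment, N m; "gripper_width": finger opening in m; "grasp_force": force on a finger pad.
Only numpy, scipy, OpenCV 4.12 (cv2) and the standard library are available. Lean on these libraries where they do the work, as an engineer would, in place of code of your own. Each camera call takes 0.05 s, during which the arm holds its last target. There are 200 camera calls.

TASK

Put the dose box back together on its grey base: the tray with six compartments at the bottom, then the tray with two compartments, then the undivided tray, and the lid with the grip bar on top. Each must be fully seated, level and in line with the one below (either way round); leave the tin, the stapler and the label roll where they are.

Things in the scene. Friction and masses are not known exactly. Their poses are not given: they have to be found in the camera images.
- tray_six_center (a point): off-white open dose tray, six compartments (low dividers). 54 (x) x 80 (y) x 32 mm high, walls 3 mm. Its round-edged foot, 41 x 67 mm and 6 mm deep, drops inside the rim below with 3.5 mm play all round; the 54 x 80 shoulder then rests on that rim, so a seated tray adds 26 mm. Same either way round, about 90 g. Point: its centre, 16 mm above the underside; x across the width, y along the length, z up
- tray_two_center (a point): off-white open dose tray, two compartments (one low divider). 54 (x) x 80 (y) x 32 mm high, walls 3 mm. Its round-edged foot, 41 x 67 mm and 6 mm deep, drops inside the rim below with 3.5 mm play all round; the 54 x 80 shoulder then rests on that rim, so a seated tray adds 26 mm. Same either way round, about 90 g. Point: its centre, 16 mm above the underside; x across the width, y along the length, z up
- tray_open_center (a point): off-white open dose tray, no divider. 54 (x) x 80 (y) x 32 mm high, walls 3 mm. Its round-edged foot, 41 x 67 mm and 6 mm deep, drops inside the rim below with 3.5 mm play all round; the 54 x 80 shoulder then rests on that rim, so a seated tray adds 26 mm. Same either way round, about 90 g. Point: its centre, 16 mm above the underside; x across the width, y along the length, z up
- lid_grip (a point): off-white lid: plate 54 (x) x 80 (y) x 4 mm on a foot like the trays' (41 x 67, 6 deep), with an upright grip bar on top, 14 (x) x 44 (y) x 26 mm tall. About 80 g, same either way round. Point: middle of the bar, 23 mm above the lid's underside (plate top at 10, bar top at 36 mm); z up. On a tray, the lid's underside is 26 mm above the tray's
- base_seat (a point): grey base of the dose box, fixed: plate 66 x 92 mm, 8 mm high, with an empty rectangular rim on it, 54 (x) x 80 (y) mm outside, 3 mm walls, top 24 mm above the table. Point: centre of the rim's opening at its top edge; x across the width, y along the length, z up. A seated tray's underside is 6 mm below this point
- clip_tin: bystander: closed blue tin, 62 x 92 x 27 mm, lying among the trays; origin at the centre of its underside
- stapler: bystander: stapler, 145 x 36 x 59 mm, at the right; origin at the centre of its underside
- label_roll: bystander: white roll of labels, 72 mm across, 42 mm high, standing beyond the trays on a 5 mm glass sheet; origin at the centre of its underside
Not all that is in view belongs to the job. Leave any red look-alike of the part that bears tray_two_center alone.

How it is judged:
At the end, for the whole second after the job is handed in: From the base up: six-compartment, two-compartment, undivided tray, lid; each foot inside the rim below (height within 2.5 mm of seated, centre within 8 mm of the one below, sideways, in line within 0.17 rad either way round, tilt under 0.06 rad), all at rest and released (horizontal distance between tray_six_center and base_seat below 0.008 m and z of tray_six_center in the frame of base_seat between 0.0075 and 0.0125 m and angle between the y axis of tray_six_center and the y axis of base_seat, either way round below 0.17 rad and angle between each of tray_six_center, tray_two_center, tray_open_center, lid_grip's own z axis and vertical below 0.06 rad and horizontal distance between tray_two_center and tray_six_center below 0.008 m and z of tray_two_center in the frame of tray_six_center between 0.0235 and 0.0285 m and angle between the y axis of tray_two_center and the y axis of tray_six_center, either way round below 0.17 rad and horizontal distance between tray_open_center and tray_two_center below 0.008 m and z of tray_open_center in the frame of tray_two_center between 0.0235 and 0.0285 m and angle between the y axis of tray_open_center and the y axis of tray_two_center, either way round below 0.17 rad and horizontal distance between lid_grip and tray_open_center below 0.008 m and z of lid_grip in the frame of tray_open_center between 0.0305 and 0.0355 m and angle between the y axis of lid_grip and the y axis of tray_open_center, either way round below 0.17 rad and linear speed of each of tray_six, tray_two, tray_open, lid below 0.02 m/s and angular speed of each of tray_six, tray_two, tray_open, lid below 0.2 rad/s); the robot touches nothing.
It fails at once if the tin shifted by more than 30 mm (distance of clip_tin from where it was at the start of the episode above 0.03 m).
It fails at once if the stapler shifted by more than 30 mm (distance of stapler from where it was at the start of the episode above 0.03 m).
It fails at once if the label roll shifted by more than 30 mm (distance of label_roll from where it was at the start of the episode above 0.03 m).
It also fails if it takes over 90 s, if anything falls off the work surface, if the arm or the gripper's body presses on something with over 40 N, if the wrist force passes 120 N, or if a joint passes its speed limit or range.

## Working session

There is one attempt and no reset: what is moved stays moved. The work goes in short steps, each a Python script; the robot and the scene stay as the last script left them, time stands still between calls to the robot, and variables do not carry over. Pictures are saved under pics/ and viewed, at most 14 in all, crops included, and the job is handed in when it is done.

```bash
mkdir -p pics; ls; python3 - <<'E'
from station import *
import cv2,numpy as np
for c in ("top","scene"):
    p,d=viewer.read_camera(c); cv2.imwrite(f"pics/{c}0.png",p[:,:,::-1]); np.save(f"{c}0.npy",d)
    i=viewer.camera_info(c); print(c,np.round(i["eye"],3).tolist(),np.round(i["rotation"],3).tolist(),np.round(i["intrinsics"],1).tolist(),i["dist_coeffs"])
    for n in ("tray_six_center","tray_two_center","tray_open_center","lid_grip","base_seat","clip_tin","stapler","label_roll"):
        print(n,[(np.round(r["at"],3).tolist(),round(r["score"],2)) for r in tip_of(c,n)][:4])
print(env.sense()["t"])
E
```

```text
pics
top [0.482, -0.336, 1.307] [[-0.025, 0.997, -0.073], [-0.999, -0.027, -0.026], [-0.028, 0.072, 0.997]] [[454.9, 0.0, 317.9], [0.0, 454.9, 243.7], [0.0, 0.0, 1.0]] [-0.10498584  0.          0.          0.          0.        ]
tray_six_center [([0.457, -0.091, 0.017], 0.95)]
tray_two_center [([0.557, -0.396, 0.017], 0.83), ([0.451, -0.736, 0.016], 0.62)]
tray_open_center [([0.444, 0.09, 0.014], 0.79)]
lid_grip [([0.572, -0.2, 0.028], 0.72)]
base_seat [([0.446, -0.305, 0.026], 0.97)]
clip_tin [([0.569, -0.015, 0.0], 0.57)]
stapler [([0.454, -0.57, 0.001], 0.62)]
label_roll []
scene [-0.328, -0.787, 0.908] [[0.441, 0.586, -0.68], [-0.898, 0.28, -0.341], [-0.009, 0.761, 0.649]] [[442.2, 0.0, 317.4], [0.0, 442.2, 241.6], [0.0, 0.0, 1.0]] [-0.08854874  0.          0.          0.          0.        ]
tray_six_center [([0.459, -0.091, 0.02], 0.57)]
tray_two_center [([0.552, -0.396, 0.02], 0.96), ([0.443, -0.737, 0.018], 0.72)]
tray_open_center [([0.446, 0.092, 0.014], 0.69)]
lid_grip [([0.565, -0.202, 0.027], 0.83)]
base_seat [([0.445, -0.298, 0.022], 0.91)]
clip_tin [([0.569, -0.02, 0.001], 0.67), ([0.457, -0.087, 0.018], 0.3)]
stapler [([0.453, -0.568, -0.0], 0.9)]
label_roll [([0.704, -0.272, 0.007], 0.91)]
0.9
```

View pics/top0.png

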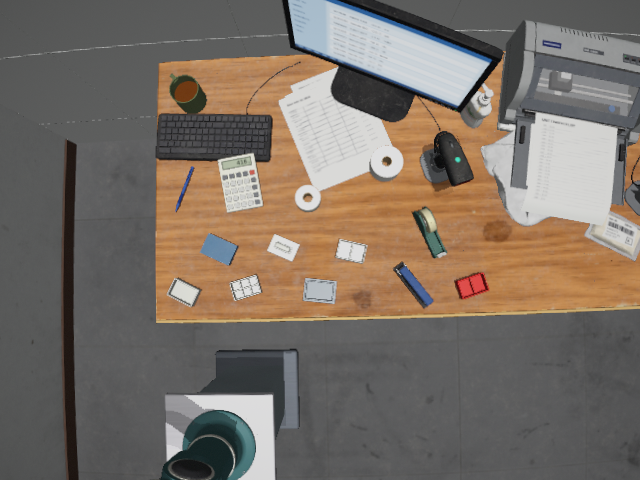

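View pics/scene0.png

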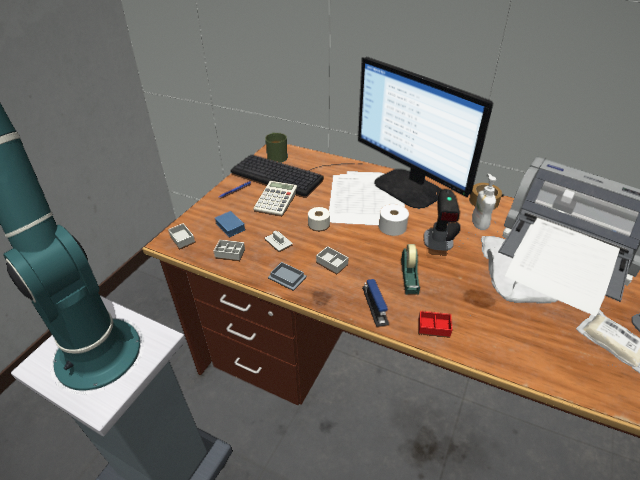

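Top view: six tray (245,287), two (351,251), open (183,291), lid (284,247), base (320,290), red decoy (472,286). I'll fit rectangles to get positions and yaw.

```bash
cat > h.py <<'E'
from station import *
import cv2,numpy as np
def world(cam,d):
    i=viewer.camera_info(cam);K=np.array(i["intrinsics"]);D=np.array(i["dist_coeffs"])
    v,u=np.mgrid[:480,:640]
    n=cv2.undistortPoints(np.stack([u,v],-1).reshape(-1,1,2).astype(np.float64),K,D).reshape(480,640,2)
    P=np.stack([n[...,0]*d,-n[...,1]*d,-d],-1)
    return P@np.array(i["rotation"]).T+np.array(i["eye"])
def plane(cam,z):   # each pixel's xy on plane z
    P=world(cam,np.ones((480,640)));e=np.array(viewer.camera_info(cam)["eye"])
    r=P-e; return e+r*((z-e[2])/r[...,2])[...,None]
def fit(pic,xy,c,z,thr=None,rad=.058,W=.054,L=.080,val=None):
    """Rectified patch (0.5 mm/px) on plane z around c, returned with scale."""
    i=viewer.camera_info("top")
    g=np.arange(-rad,rad,.0005); X,Y=np.meshgrid(c[0]-g,c[1]-g,indexing="ij") # up=+x, right=-y
    Q=(np.stack([X,Y,np.full_like(X,z)],-1)-np.array(i["eye"]))@np.array(i["rotation"])
    Q=Q*np.array([1,-1,-1.])
    uv,_=cv2.projectPoints(Q.reshape(-1,3),np.zeros(3),np.zeros(3),np.array(i["intrinsics"]),np.array(i["dist_coeffs"]))
    uv=uv.reshape(X.shape+(2,)).astype(np.float32)
    return cv2.remap(pic,uv[...,0],uv[...,1],cv2.INTER_CUBIC)
E
python3 - <<'E'
from h import *
ps=[viewer.read_camera("top") for _ in range(5)]
pic=np.mean([p[0] for p in ps],0).astype(np.uint8); d=np.median([p[1] for p in ps],0).astype(np.float32)
P=world("top",d)
C=dict(six=((.457,-.091),.032),two=((.555,-.396),.032),open=((.445,.09),.032),lid=((.569,-.2),.010),base=((.446,-.302),.016),tin=((.569,-.017),.027))
tiles=[]
for n,(c,z) in C.items():
    im=fit(pic,None,c,z); 
    near=np.hypot(P[...,0]-c[0],P[...,1]-c[1])<.058
    q=P[near]
    print(n,"z pct",np.round(np.percentile(q[:,2],[5,50,80,90,97]),3))
    q=q[q[:,2]>(.02 if z>.02 else .006)]
    (cx,cy),(w,h),a=cv2.minAreaRect(q[:,:2].astype(np.float32)*1000)
    m=q[:,:2]-q[:,:2].mean(0); w_,v_=np.linalg.eigh(m.T@m); v=v_[:,1]
    print("   rect",round(cx,1),round(cy,1),round(w,1),round(h,1),round(a,1),"pca",np.round(q[:,:2].mean(0)*1000,1),round(np.degrees(np.arctan2(-v[0],v[1])) if v[1]>0 else np.degrees(np.arctan2(v[0],-v[1])),1))
    tiles.append(cv2.copyMakeBorder(im,2,2,2,2,0))
o=np.vstack([np.hstack(tiles[:3]),np.hstack(tiles[3:])])
cv2.imwrite("pics/tiles.png",o[:,:,::-1]);print(o.shape)
E
```

```text
six z pct [-0.002  0.002  0.011  0.025  0.032]
   rect 457.3 -94.1 54.1 81.3 15.7 pca [456.8 -92.9] 15.7
two z pct [-0.002  0.002  0.01   0.021  0.032]
   rect 553.1 -393.7 79.7 54.1 75.5 pca [ 553.4 -395.1] -14.0
open z pct [-0.002  0.003  0.011  0.024  0.031]
   rect 447.5 86.5 82.0 54.6 61.9 pca [450.8  87.4] -26.9
lid z pct [-0.002  0.001  0.011  0.012  0.036]
   rect 569.7 -199.7 80.0 54.0 65.1 pca [ 569.3 -200.4] -24.4
base z pct [-0.002  0.007  0.009  0.011  0.024]
   rect 443.6 -301.7 91.7 66.1 82.9 pca [ 443.5 -301.7] -8.3
tin z pct [-0.002  0.026  0.028  0.029  0.03 ]
   rect 569.1 -16.8 93.8 62.5 64.7 pca [568.9 -17.3] -25.2
(472, 708, 3)
```

View pics/tiles.png

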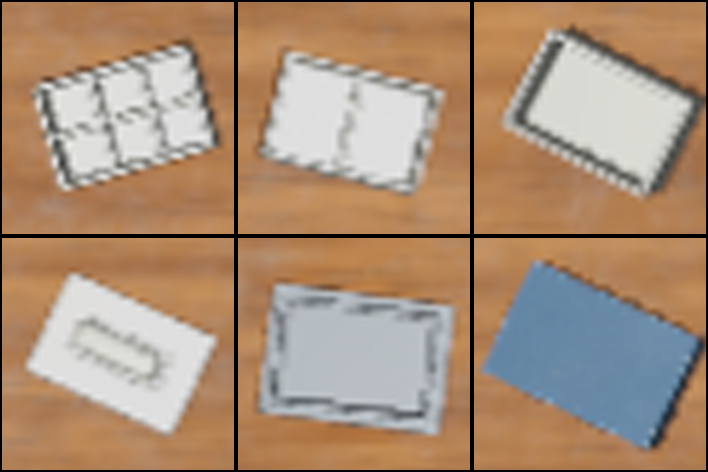

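The depth fits match the known sizes to about 1 mm. Six tray first.

```bash
cat >> h.py <<'E'
BASE=(.4436,-.3017,np.radians(-7.3))
def Rot(yaw):
    z=np.array([0,0,-1.]); best=None
    y=np.array([np.cos(yaw),np.sin(yaw),0]); return np.column_stack([np.cross(y,z),y,z])
def hover(x,y,z,yaw):
    q0=np.array(env.sense()["joint_positions"]);c=[]
    for k in (0,np.pi):
        q=solver.inverse_kinematics([x,y,z],Rot(yaw+k))
        if q is not None: c.append((np.abs(np.array(q)-q0).max()+.5*abs(np.array(q)[6]),k))
    k=min(c)[1]; env.reach([x,y,z],Rot(yaw+k))
def st(m):
    s=env.sense(); print(m,"t",round(s["t"],1),"tcp",np.round(s["ee_pos"],4),"w",round(s["gripper_width"],4),"g",round(s["grasp_force"],1),"F",np.round(s["wrist_force"],1)); return s
def pick(x,y,deg,off,F=15):
    yaw=np.radians(deg); hover(x,y,.19,yaw); effector.release()
    env.movel([x,y,off+.03],rate=.25); env.movel([x,y,off],rate=.06)
    effector.grasp(F); st("gripped"); env.movel([x,y,.2],rate=.25); st("lifted")
def place(under,off,b=BASE):
    x,y,yaw=b; hover(x,y,.2,yaw); f0=np.array(st("over")["wrist_force"])
    zs=under+off; env.movel([x,y,zs+.012],rate=.2)
    for dz in (.007,.005,.003,.0015,.0005):
        env.movel([x,y,zs+dz],rate=.04); s=env.sense(); f=np.array(s["wrist_force"])-f0
        print("  dz",dz,np.round(f,1),round(s["ee_pos"][2]-zs,4))
        if f[2]>8: print("contact"); return False
    return True
def let(z=.23):
    effector.release(); p=np.array(env.sense()["ee_pos"]); st("released")
    env.movel([p[0],p[1],p[2]+.03],rate=.1); env.movel([p[0],p[1],z],rate=.3)
E
python3 - <<'E'
from h import *
pick(.4573,-.0935,15.7,.008)
if place(.018,.008): let()
st("end")
E
```

```text
gripped t 6.8 tcp [ 0.4573 -0.0935  0.008 ] w 0.0007 g 0.0 F [ 0.1 -0.6 -0.4]
lifted t 7.8 tcp [ 0.4564 -0.0932  0.199 ] w 0.0004 g 0.0 F [-0.1 -0.  -1.4]
over t 8.6 tcp [ 0.4437 -0.3001  0.199 ] w 0.0006 g 0.0 F [0.2 0.3 0.4]
  dz 0.007 [-0.5  0.2 -0.9] 0.0074
  dz 0.005 [-0.7  0.6  0. ] 0.005
  dz 0.003 [-0.7 -0.1 -0.8] 0.0029
  dz 0.0015 [ 0.1 -0.7 -0.5] 0.0014
  dz 0.0005 [ 0.3  0.5 -0.4] 0.0005
released t 12.2 tcp [ 0.4436 -0.3017  0.0265] w 0.0918 g 0.0 F [ 1.5 -0.4 -0.8]
end t 13.4 tcp [ 0.443  -0.3006  0.2285] w 0.092 g 0.0 F [-0.1  0.4  0.7]
```

```bash
python3 - <<'E'
from h import *
hover(.3,.25,.25,0)
p,d=viewer.read_camera("top"); P=world("top",d)
s,_=viewer.read_camera("scene")
o=np.hstack([cv2.resize(p[180:320,150:350],None,fx=2,fy=2),cv2.resize(s[200:340,150:350],None,fx=2,fy=2)])
cv2.imwrite("pics/a1.png",o[:,:,::-1]);
print([(np.round(r["at"],3),r["score"]) for r in tip_of("top","tray_six_center")])
E
```

```text
[(array([ 0.455, -0.092,  0.017]), 0.71)]
```

View pics/a1.png

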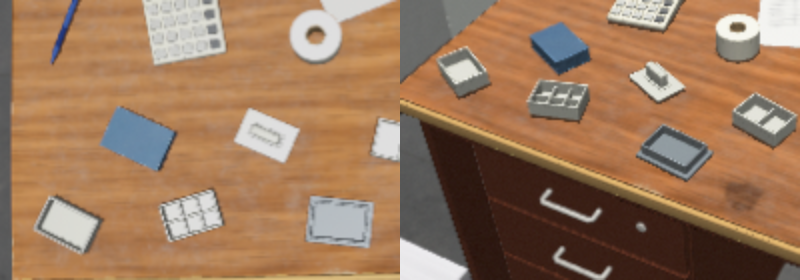

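```bash
python3 - <<'E'
from h import *
x,y=.457,-.0935
hover(x,y,.12,np.radians(15.7)); env.movel([x,y,.06]); s=st("low"); print(np.round(s["tcp_rot"],3), np.round(s["joint_positions"],3))
p,d=viewer.read_camera("top"); q,_=viewer.read_camera("scene")
o=np.hstack([cv2.resize(p[200:340,150:350],None,fx=2,fy=2),cv2.resize(q[180:320,150:350],None,fx=2,fy=2)])
cv2.imwrite("pics/a2.png",o[:,:,::-1])
E
```

```text
low t 17.6 tcp [ 0.4573 -0.0934  0.0603] w 0.0918 g 0.0 F [-0.   0.2  0.4]
[[-0.271  0.963  0.   ]
 [ 0.963  0.271 -0.   ]
 [-0.     0.    -1.   ]] [-0.469  0.421  0.725  2.175 -0.439  0.691  0.832]
```

View pics/a2.png

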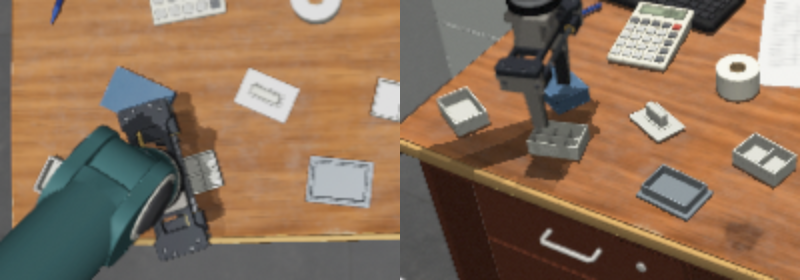

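```bash
cat >> h.py <<'E'
def proj(cam,X):
    i=viewer.camera_info(cam); Q=(np.atleast_2d(X)-np.array(i["eye"]))@np.array(i["rotation"])*np.array([1,-1,-1.])
    return cv2.projectPoints(Q,np.zeros(3),np.zeros(3),np.array(i["intrinsics"]),np.array(i["dist_coeffs"]))[0].reshape(-1,2)
E
python3 - <<'E'
from h import *
s=env.sense(); t=np.array(s["ee_pos"]); R=np.array(s["tcp_rot"])
q,_=viewer.read_camera("scene"); S=5; c=q[150:260,190:300]; o=cv2.resize(c,None,fx=S,fy=S,interpolation=cv2.INTER_CUBIC).copy()
for k,col in ((1,(255,0,0)),(-1,(0,255,0))):
  for h in (0,.019,.05):
    u=proj("scene",t+R[:,1]*k*.052-R[:,2]*h)[0]; cv2.circle(o,tuple(int(v) for v in (u-[190,150]+.5)*S),5,col,2)
u=proj("scene",t)[0]; cv2.circle(o,tuple(int(v) for v in (u-[190,150]+.5)*S),5,(255,255,0),2)
cv2.imwrite("pics/a3.png",o[:,:,::-1])
E
```

```text
(no output)
```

View pics/a3.png

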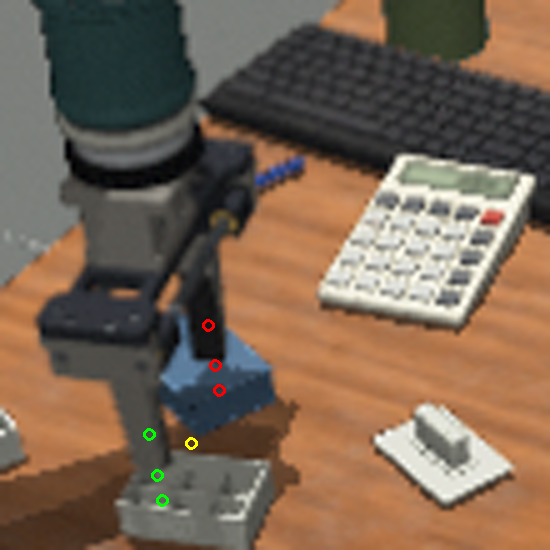

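Fingertips appear about 20 mm above where the stated TCP puts them; measuring this with scene depth.

```bash
python3 - <<'E'
from h import *
s=env.sense(); t=np.array(s["ee_pos"]); R=np.array(s["tcp_rot"])
def meas(tag):
    d=np.median([viewer.read_camera("scene")[1] for _ in range(3)],0).astype(np.float32); W=world("scene",d); L=(W-t)@R
    m=(np.abs(L[...,0])<.08)&(np.abs(L[...,1])<.12)&(L[...,2]<.027)&(L[...,2]>-.12)
    q=L[m]
    for lo in np.arange(-.12,.028,.01):
        b=q[(q[:,2]>=lo)&(q[:,2]<lo+.01)]
        for nm,bb in (("-",b[b[:,1]<0]),("+",b[b[:,1]>=0])):
            if len(bb)>2: print(tag,round(lo,3),nm,len(bb),"x",np.round(np.percentile(bb[:,0],[5,50,95])*1e3),"y",np.round(np.percentile(bb[:,1],[5,50,95])*1e3))
    print("max z",np.round(np.sort(q[:,2])[-5:],3))
meas("open")
effector.grasp(3); st("shut"); meas("shut")
print("t",env.sense()["t"])
E
```

```text
open -0.12 - 23 x [-23.  -1.  25.] y [-88. -87. -86.]
open -0.12 + 8 x [-21.  -5.  -1.] y [48. 51. 69.]
open -0.11 + 8 x [-10.   1.   5.] y [48. 50. 58.]
open -0.1 - 16 x [-9.  1. 13.] y [-66. -65. -63.]
open -0.1 + 16 x [-10.  -5.  11.] y [46. 50. 60.]
open -0.09 - 22 x [-9. -3. 10.] y [-66. -64. -55.]
open -0.09 + 18 x [-10.  -6.  12.] y [44. 48. 55.]
open -0.08 - 25 x [-9. -1. 11.] y [-64. -62. -48.]
open -0.08 + 19 x [-8. -2.  5.] y [44. 45. 55.]
open -0.07 - 24 x [-9. -3. 10.] y [-64. -61. -51.]
open -0.07 + 22 x [-8. -2.  9.] y [45. 46. 57.]
open -0.06 - 23 x [-8. -1.  9.] y [-63. -61. -50.]
open -0.06 + 21 x [-8. -2. 11.] y [44. 46. 56.]
open -0.05 - 22 x [-8. -3. 10.] y [-62. -60. -52.]
open -0.05 + 22 x [-8.  1. 11.] y [44. 46. 53.]
open -0.04 - 18 x [-8. -2. 10.] y [-61. -59. -49.]
open -0.04 + 17 x [-8. -3. 10.] y [44. 45. 50.]
open -0.03 + 8 x [-7.  0. 10.] y [45. 46. 46.]
max z [-0.029 -0.028 -0.027 -0.026 -0.025]
shut t 19.2 tcp [ 0.457  -0.0935  0.06  ] w 0.0005 g 0.0 F [-0.6 -0.6  0.2]
shut -0.12 - 32 x [-27.  -2.  27.] y [-89. -87. -85.]
shut -0.12 + 13 x [-29. -22.  -5.] y [19. 77. 82.]
shut -0.1 - 11 x [-10.  -9.  -6.] y [-20. -15.  -6.]
shut -0.09 - 14 x [-9. -6.  0.] y [-21. -17.  -7.]
shut -0.09 + 6 x [-9. -8. -7.] y [1. 4. 8.]
shut -0.08 - 13 x [-9. -8. -2.] y [-20. -17.  -7.]
shut -0.08 + 7 x [-8. -7. -7.] y [ 1.  8. 13.]
shut -0.07 - 17 x [-8. -6.  2.] y [-19. -16.  -2.]
shut -0.07 + 4 x [-8. -8. -7.] y [2. 6. 7.]
shut -0.06 - 18 x [-8. -4.  6.] y [-18. -16.  -5.]
shut -0.06 + 7 x [-8. -7. -7.] y [ 3. 11. 14.]
shut -0.05 - 24 x [-8. -2. 10.] y [-16. -14.  -3.]
shut -0.05 + 4 x [-8. -7. -7.] y [ 3.  8. 10.]
shut -0.04 - 18 x [-8. -3. 11.] y [-15. -14.  -4.]
shut -0.04 + 4 x [-8. -7. -7.] y [1. 3. 7.]
shut -0.03 - 3 x [-8. -5.  5.] y [-12.  -4.  -3.]
max z [-0.031 -0.029 -0.028 -0.028 -0.024]
t 19.4
```

Real fingertips sit about 28 mm behind the stated TCP, with no sideways error. That explains the miss: the fingers closed above the rim. I'll correct for it and retry.

```bash
sed -i 's/pick(x,y,deg,off,F=15):/pick(x,y,deg,off,F=15):\n    off=off-.0275/; s/^def place(under,off,b=BASE):/def place(under,off,b=BASE):\n    off=off-.0275/' h.py
python3 - <<'E'
from h import *
pick(.4573,-.0935,15.7,.008)
E
```

```text
gripped t 23.5 tcp [ 0.4574 -0.0934 -0.0194] w 0.054 g 15.0 F [ 0.4 -0.1  1.8]
lifted t 24.6 tcp [ 0.4563 -0.0932  0.1989] w 0.0538 g 15.0 F [-0.4  0.6 -0.8]
```

```bash
python3 - <<'E'
from h import *
if place(.018,.008): let(); hover(.45,.0,.23,0)
st("end")
p,d=viewer.read_camera("top"); P=world("top",d)
near=np.hypot(P[...,0]-BASE[0],P[...,1]-BASE[1])<.058
q=P[near&(P[...,2]>.035)&(P[...,2]<.08)]; print(len(q),np.percentile(q[:,2],[50,90,97]),cv2.minAreaRect(q[:,:2].astype(np.float32)*1000))
q,_=viewer.read_camera("scene")
o=np.hstack([cv2.resize(p[200:340,250:390],None,fx=2.8,fy=2.8),cv2.resize(q[200:340,220:360],None,fx=2.8,fy=2.8)])
cv2.imwrite("pics/a4.png",o[:,:,::-1])
E
```

```text
over t 25.4 tcp [ 0.4436 -0.3002  0.199 ] w 0.0537 g 15.0 F [ 0.2 -0.  -0.8]
  dz 0.007 [-0.8 -0.1 -0.1] 0.0073
  dz 0.005 [0.  0.1 0. ] 0.005
  dz 0.003 [ 0.2 -0.7 -0.5] 0.0028
  dz 0.0015 [-0.2  0.  -0.1] 0.0014
  dz 0.0005 [-0.2  0.6  0.4] 0.0004
released t 28.5 tcp [ 0.4436 -0.3017 -0.001 ] w 0.0919 g 0.0 F [-0.   0.7  0.4]
end t 30.9 tcp [ 0.45   -0.001   0.2298] w 0.0919 g 0.0 F [ 0.3  0.1 -0.2]
184 [0.0470844  0.0521174  0.05350134] ((444.1510009765625, -300.25531005859375), (79.80992126464844, 54.0460090637207), 82.6352310180664)
```

View pics/a4.png

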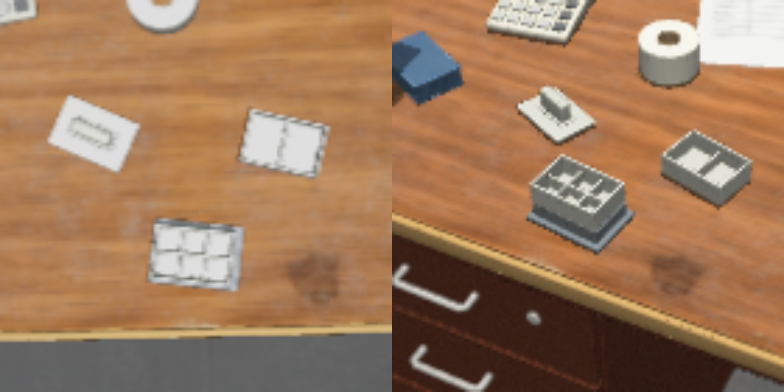

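The six-compartment tray is seated in the crop at about (195,255), level and in line. Next, the two-compartment tray.

```bash
cat >> h.py <<'E'
def check(zmin,tag):
    a=[viewer.read_camera("top") for _ in range(3)]; P=world("top",np.median([v[1] for v in a],0).astype(np.float32))
    q=P[(np.hypot(P[...,0]-BASE[0],P[...,1]-BASE[1])<.062)&(P[...,2]>zmin)&(P[...,2]<.17)]
    r=cv2.minAreaRect(q[:,:2].astype(np.float32)*1000); print("check",len(q),np.round(np.percentile(q[:,2],[50,90,97]),4),np.round(r[0],1),np.round(r[1],1),round(r[2],1))
    p=a[0][0]; s,_=viewer.read_camera("scene")
    cv2.imwrite(f"pics/{tag}.png",np.hstack([cv2.resize(p[200:340,250:390],None,fx=2.8,fy=2.8),cv2.resize(s[200:340,220:360],None,fx=2.8,fy=2.8)])[:,:,::-1])
E
python3 - <<'E'
from h import *
pick(.5532,-.3942,-14.3,.008)
if place(.044,.008,(.4440,-.3008,BASE[2])): let(); hover(.45,.03,.23,np.radians(-27.5))
st("end"); check(.06,"a5")
E
```

```text
gripped t 34.9 tcp [ 0.5532 -0.3942 -0.0194] w 0.0538 g 15.0 F [ 0.8 -0.5  0.8]
lifted t 35.9 tcp [ 0.5526 -0.3933  0.1984] w 0.0539 g 15.0 F [0.1 0.3 0. ]
over t 36.6 tcp [ 0.4442 -0.3001  0.1996] w 0.0535 g 15.0 F [ 0.2 -0.6 -1. ]
  dz 0.007 [-0.6  1.   1.3] 0.0074
  dz 0.005 [-0.4  0.5 -0.3] 0.0051
  dz 0.003 [ 0.   0.5 -0.4] 0.0029
  dz 0.0015 [-0.2  0.8  0.2] 0.0014
  dz 0.0005 [-0.1  0.8  1.3] 0.0004
released t 39.5 tcp [ 0.444  -0.3008  0.025 ] w 0.0918 g 0.0 F [-0.6  0.1  0.2]
end t 42.0 tcp [0.4499 0.0291 0.2297] w 0.092 g 0.0 F [ 0.  -0.3  0.6]
check 145 [0.0752 0.0779 0.0795] [ 444.5 -300.6] [79.9 54.1] 82.9
```

View pics/a5.png

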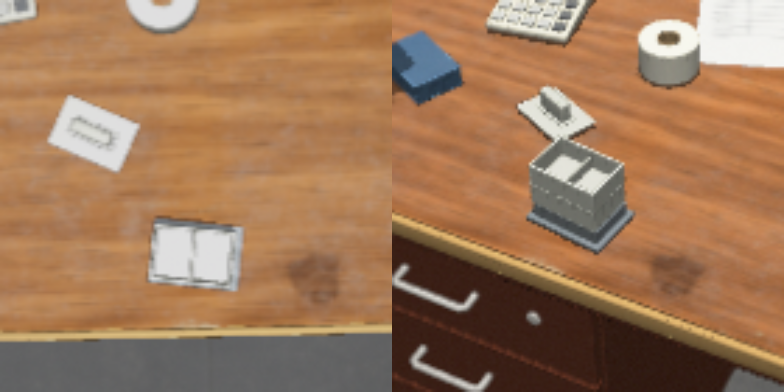

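The two-compartment tray is seated (crop (195,253), top at 76 mm). Open tray next.

```bash
python3 - <<'E'
from h import *
pick(.4475,.0868,-27.6,.008)
if place(.070,.008,(.4442,-.3008,BASE[2])): let(); hover(.569,-.15,.23,np.radians(-24.6))
st("end"); check(.085,"a6")
E
```

```text
gripped t 44.9 tcp [ 0.4476  0.0869 -0.0194] w 0.0543 g 15.0 F [0.  0.2 1.2]
lifted t 46.0 tcp [0.4465 0.087  0.1991] w 0.0542 g 15.0 F [-0.4  0.1 -2.1]
over t 47.4 tcp [ 0.4446 -0.2998  0.1994] w 0.0536 g 15.0 F [ 0.5 -0.3 -0.6]
  dz 0.007 [-1.8 -0.3  0. ] 0.0075
  dz 0.005 [-0.5  0.1  0.3] 0.005
  dz 0.003 [-0.8  0.1 -1.1] 0.0029
  dz 0.0015 [-1.4 -0.1 -0.7] 0.0014
  dz 0.0005 [-0.7  0.4 -0.9] 0.0005
released t 50.2 tcp [ 0.4442 -0.3008  0.051 ] w 0.0919 g 0.0 F [-0.7 -0.2  0.5]
end t 52.1 tcp [ 0.5675 -0.1515  0.2291] w 0.0922 g 0.0 F [-0.1  1.  -0.7]
check 127 [0.1013 0.1037 0.1041] [ 444.8 -299.2] [79.8 54.1] 82.9
```

View pics/a6.png

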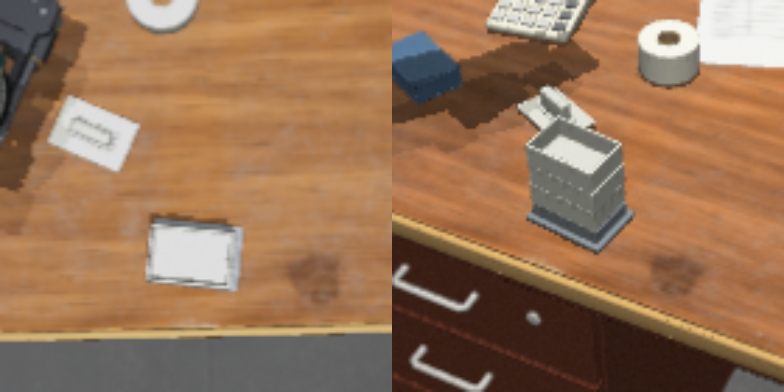

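The open tray is seated (top at 102 mm, centred within 1.5 mm). Lid last.

```bash
python3 - <<'E'
from h import *
pick(.5696,-.2000,-24.6,.0145)
if place(.096,.0145,(.4446,-.2998,BASE[2])): let(.25); hover(.5,.1,.25,0)
st("end"); check(.098,"a7")
E
```

```text
gripped t 55.5 tcp [ 0.5696 -0.2001 -0.013 ] w 0.0137 g 15.0 F [ 0.1 -0.7  0.6]
lifted t 56.5 tcp [ 0.5688 -0.1993  0.1987] w 0.0139 g 15.0 F [ 0.8  0.3 -1. ]
over t 57.2 tcp [ 0.4448 -0.2992  0.1993] w 0.0139 g 15.0 F [ 0.4  0.2 -0. ]
  dz 0.007 [-0.6 -0.3  0.2] 0.0075
  dz 0.005 [-1.  -1.2  0.2] 0.0051
  dz 0.003 [ 0.1 -0.5 -0.3] 0.0029
  dz 0.0015 [-1.  -0.4  0.3] 0.0014
  dz 0.0005 [-1.2 -0.9  0.1] 0.0004
released t 60.4 tcp [ 0.4446 -0.2998  0.0835] w 0.092 g 0.0 F [ 0.1  0.  -0. ]
end t 62.9 tcp [0.5001 0.0986 0.2499] w 0.0921 g 0.0 F [0.5 0.2 0. ]
check 629 [0.1065 0.1304 0.1326] [ 445.  -299.6] [80.3 54.3] 83.2
```

View pics/a7.png

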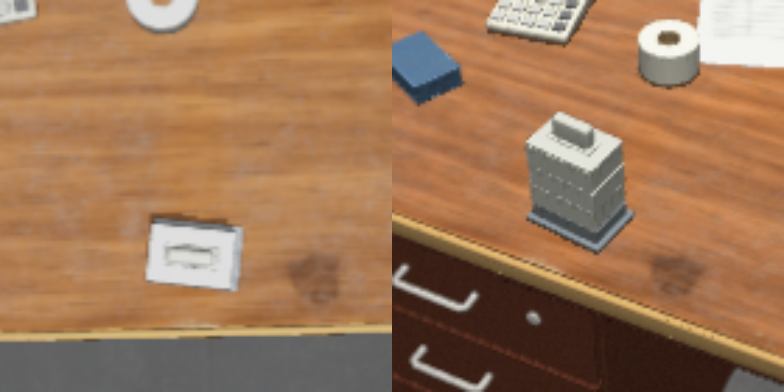

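The lid is seated (plate top at 106 mm, bar top at 132 mm) and the stack is in line. Handing in.

```bash
python3 -c "
from station import *
print(workorder.finish_job())"
```

```text
the job is handed in; nothing more can be done
None
```

The dose box is back together on its base in the right order (six, two, undivided, lid); the last camera check showed it seated and in line, and I handed it in with about 63 s on the robot's clock, but the hand-in returned no verdict.

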